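Build the candle riser centrepiece

ROBOT

A 7-joint arm with a two-finger parallel gripper is mounted at the origin on the work surface. World frame = base frame: x ahead of the robot, y to its left, z up, the work surface at z = 0. Lengths are in m, angles in rad, forces in N, time in s.
With the tool pointing down it reaches from about 0.4 to 0.875 m from the base axis. Payload 19.3 kg.
Tool frame: the origin (TCP) lies midway between the tips of the shut fingers; the grasp point (between the pads) lies 19 mm behind it; x points along the fingers, y is the direction in which the jaws open and shut, and the axes are right-handed (so a half turn about x gives the same grasp; the last joint's range is limited). The gripper opens to 85 mm and grips with 20 to 120 N. Pads are 22 mm wide; open, the fingers measure 114 mm over their backs; the gripper's body (76 mm by 85 mm) begins 54 mm behind the grasp point. The pads swing forward as they close: fully open they stand 13 mm farther back than shut.
Start: joints at [-1.281, 0.521, -0.036, 1.599, 0.021, 1.021, -0.113], TCP at [0.22, 0.585, 0.195] pointing down, gripper open.
Joint ranges: [-2.91, 2.91], [-0.3, 2.13], [-1.5, 1.42], [0.17, 2.43], [-1.26, 4.41], [0.16, 1.93], [-2.52, 2.52]. Speed limits (rad/s): [1.89, 1.89, 2.39, 2.39, 3.01, 3.01, 3.01].

INTERFACE

Orientations are given as [roll, pitch, yaw] about the fixed x, y, z axes, in that order (R = Rz(yaw) Ry(pitch) Rx(roll)).
In Python, from workcell import telemetry, vision, workorder gives the robot as it stands. The module is installed in compiled form; this text tells all that it offers.
- The arm moves only by the tool play_rows, never from a script. Its argument "deltas" is a list of rows, each a list of 7 numbers: the shift along the world's x, y, z in mm, then the turn, a rotation vector about the world's x, y, z in degrees, then the finger opening in mm, from 0 to 85.4. In form: [[x, y, z, wx, wy, wz, jaw], ...]. A call has 1 to 8 rows; each row shifts and turns the commanded pose from where the row before left it; what a row does not reach is not made up. A row lasts 1/8 s, in which the tool goes at most 62.5 mm and 10.7 degrees, less where a joint would pass 70% of its speed; a pose out of reach is approached as far as the arm can. A call with a gripper value outside its range is refused whole. The fingers move at their own pace and stop on an object; "grip_force" is the grip in N (left out, the last holds). Time passes only in rows, so rows that do not move let the fingers close. It gives the time, the measured TCP pose, the force and the opening at its end, in the units of the state.
- telemetry.observe(): the state, without advancing time (a new reading comes with each control period).
- vision.grab_frame(name): name is "scene" or "top" or "wrist"; returns the picture (400x640x3 uint8, red, green, blue); there is no depth.
- vision.camera_info(name): a dict with "mtx" (3x3 intrinsics, pixels), "k1" (the pictures are not rectified: a ray, as slopes to the right and down, at radius r is drawn at 1 + k1 r^2 times it, then the intrinsics apply), "rvec" (rotation vector, rad) and "tvec" (3), from world to camera coordinates, as OpenCV has them. Camera axes: x right, y down, z forward; pixel columns grow to the right and rows downward; lengths in m; the calibration is good to about 2 mm. A picture is of the moment at which its call begins: read the wrist's pose just before it. camera_info takes no time and is no camera call; for the wrist camera it gives the pose at the moment of the call.
- workorder.job_done(): hands the job in, once; it reports no verdict.
The state is a dict: "clock": time; "qpos": joint angles; "qd": joint speeds; "joint_efforts": joint torques, N m; "position": TCP position; "tool_rot": TCP orientation; "force": force on the tool from outside, world axes, zero at the start; "moment": the same for the moment, N m; "grip_width": finger opening in m.
Only numpy, scipy, OpenCV 4.12 (cv2) and the standard library are available. Lean on these libraries where they do the work, as an engineer would, in place of code of your own. Each camera call takes 0.05 s, during which the arm holds its last target. There are 200 camera calls.

TASK

Finish the candle riser on the slate base: lay the two dark slats flat and square across the two fixed runners, then the two pale slats flat across the dark ones, each layer centred on the base and its two slats spaced as far apart as the runners, so that the ends stick out evenly. Last, stand the pillar candle with its brass plate in the middle on top; never tip the candle over, and leave the glasses and votive lights where they are.

Things in the scene. Friction and masses are not known exactly. Their poses are not given: they have to be found in the camera images.
- base: round dark slate disc, 200 across, 10 thick, fixed to the table, carrying two fixed mid-brown wooden runners, each 150 x 30 x 20, lying flat along the base's y axis, centre lines at x = -45 and +45 (60 clear between). Origin: centre of the disc's underside, z up; runner tops 30 above it, each further layer adds 20
- dark1: dark brown slat, a planed wooden bar 150 long (its x axis) x 30 wide (y) x 20 thick (z); origin at the centre of the bar; lies flat and loose on the table at the start
- dark2: dark brown slat, a planed wooden bar 150 long (its x axis) x 30 wide (y) x 20 thick (z); origin at the centre of the bar; lies flat and loose on the table at the start (same as dark1, either may take either place)
- pale1: pale yellowish wooden slat, a planed wooden bar 150 long (its x axis) x 30 wide (y) x 20 thick (z); origin at the centre of the bar; lies flat and loose on the table at the start
- pale2: pale yellowish wooden slat, a planed wooden bar 150 long (its x axis) x 30 wide (y) x 20 thick (z); origin at the centre of the bar; lies flat and loose on the table at the start (same as pale1, either may take either place)
- candle: cream pillar candle, unlit, 56 in diameter and 70 tall, fixed on a round brass plate 104 in diameter and 8 thick (candle top 78 above the underside, thin wick 10 more); origin at the centre of the plate's underside, z up; best held by the candle
- votive1: bystander: amber glass votive light, 60 in diameter, 45 tall; origin at the centre of its underside
- votive2: bystander: amber glass votive light, as votive1
- tumbler: bystander: clear water tumbler, 68 in diameter, 85 tall; origin at the centre of its underside
- goblet: bystander: stemmed wine glass, 74 in diameter, 165 tall; origin at the centre of its underside
There are look-alikes about, which are no part of the job. Leave any purple or turquoise look-alike of the pale2 alone. What is shaped like the dark1 but green or purple is not meant.

How it is judged:
On the way, in this order (a step that is already met when the one before it is completed fails the run):
1. the two dark slats lie across the runners, spaced and centred like them, released (((x of dark1 in the frame of base between -0.02 and 0.02 m and y of dark1 in the frame of base between 0.03 and 0.06 m and z of dark1 in the frame of base between 0.035 and 0.045 m and angle between the x axis of each of dark1, dark2 and the x axis of base, either way round below 0.2 rad and angle between the z axis of each of dark1, dark2 and the z axis of base, either way round below 0.1 rad and linear speed of each of dark1, dark2 below 0.02 m/s and x of dark2 in the frame of base between -0.02 and 0.02 m and y of dark2 in the frame of base between -0.06 and -0.03 m and z of dark2 in the frame of base between 0.035 and 0.045 m) or (x of dark1 in the frame of base between -0.02 and 0.02 m and y of dark1 in the frame of base between -0.06 and -0.03 m and z of dark1 in the frame of base between 0.035 and 0.045 m and angle between the x axis of each of dark1, dark2 and the x axis of base, either way round below 0.2 rad and angle between the z axis of each of dark1, dark2 and the z axis of base, either way round below 0.1 rad and linear speed of each of dark1, dark2 below 0.02 m/s and x of dark2 in the frame of base between -0.02 and 0.02 m and y of dark2 in the frame of base between 0.03 and 0.06 m and z of dark2 in the frame of base between 0.035 and 0.045 m)) and contact force between each of dark1, dark2 and the fingers below 0.2 N), for 0.2 s.
2. the two pale slats lie across the dark ones, spaced and centred like the runners, released, with the dark pair still in place (((x of dark1 in the frame of base between -0.02 and 0.02 m and y of dark1 in the frame of base between 0.03 and 0.06 m and z of dark1 in the frame of base between 0.035 and 0.045 m and angle between the x axis of each of dark1, dark2 and the x axis of base, either way round below 0.2 rad and angle between the z axis of each of dark1, dark2 and the z axis of base, either way round below 0.1 rad and linear speed of each of dark1, dark2 below 0.02 m/s and x of dark2 in the frame of base between -0.02 and 0.02 m and y of dark2 in the frame of base between -0.06 and -0.03 m and z of dark2 in the frame of base between 0.035 and 0.045 m) or (x of dark1 in the frame of base between -0.02 and 0.02 m and y of dark1 in the frame of base between -0.06 and -0.03 m and z of dark1 in the frame of base between 0.035 and 0.045 m and angle between the x axis of each of dark1, dark2 and the x axis of base, either way round below 0.2 rad and angle between the z axis of each of dark1, dark2 and the z axis of base, either way round below 0.1 rad and linear speed of each of dark1, dark2 below 0.02 m/s and x of dark2 in the frame of base between -0.02 and 0.02 m and y of dark2 in the frame of base between 0.03 and 0.06 m and z of dark2 in the frame of base between 0.035 and 0.045 m)) and ((y of pale1 in the frame of base between -0.02 and 0.02 m and x of pale1 in the frame of base between 0.03 and 0.06 m and z of pale1 in the frame of base between 0.055 and 0.065 m and angle between the x axis of each of pale1, pale2 and the y axis of base, either way round below 0.2 rad and angle between the z axis of each of pale1, pale2 and the z axis of base, either way round below 0.1 rad and linear speed of each of pale1, pale2 below 0.02 m/s and y of pale2 in the frame of base between -0.02 and 0.02 m and x of pale2 in the frame of base between -0.06 and -0.03 m and z of pale2 in the frame of base between 0.055 and 0.065 m) or (y of pale1 in the frame of base between -0.02 and 0.02 m and x of pale1 in the frame of base between -0.06 and -0.03 m and z of pale1 in the frame of base between 0.055 and 0.065 m and angle between the x axis of each of pale1, pale2 and the y axis of base, either way round below 0.2 rad and angle between the z axis of each of pale1, pale2 and the z axis of base, either way round below 0.1 rad and linear speed of each of pale1, pale2 below 0.02 m/s and y of pale2 in the frame of base between -0.02 and 0.02 m and x of pale2 in the frame of base between 0.03 and 0.06 m and z of pale2 in the frame of base between 0.055 and 0.065 m)) and contact force between each of pale1, pale2 and the fingers below 0.2 N), for 0.2 s.
At the end, for the whole second after the job is handed in: Dark pair flat across the runners, pale pair flat across the dark: each slat 45 mm off centre (within 15), one a side, lengthwise within 20 mm, square within 0.2 rad, flat within 0.1, height within 5 mm. Candle on top, upright within 0.08 rad, within 20 mm of centre, height within 5. At rest (((x of dark1 in the frame of base between -0.02 and 0.02 m and y of dark1 in the frame of base between 0.03 and 0.06 m and z of dark1 in the frame of base between 0.035 and 0.045 m and angle between the x axis of each of dark1, dark2 and the x axis of base, either way round below 0.2 rad and angle between the z axis of each of dark1, dark2 and the z axis of base, either way round below 0.1 rad and linear speed of each of dark1, dark2 below 0.02 m/s and x of dark2 in the frame of base between -0.02 and 0.02 m and y of dark2 in the frame of base between -0.06 and -0.03 m and z of dark2 in the frame of base between 0.035 and 0.045 m) or (x of dark1 in the frame of base between -0.02 and 0.02 m and y of dark1 in the frame of base between -0.06 and -0.03 m and z of dark1 in the frame of base between 0.035 and 0.045 m and angle between the x axis of each of dark1, dark2 and the x axis of base, either way round below 0.2 rad and angle between the z axis of each of dark1, dark2 and the z axis of base, either way round below 0.1 rad and linear speed of each of dark1, dark2 below 0.02 m/s and x of dark2 in the frame of base between -0.02 and 0.02 m and y of dark2 in the frame of base between 0.03 and 0.06 m and z of dark2 in the frame of base between 0.035 and 0.045 m)) and ((y of pale1 in the frame of base between -0.02 and 0.02 m and x of pale1 in the frame of base between 0.03 and 0.06 m and z of pale1 in the frame of base between 0.055 and 0.065 m and angle between the x axis of each of pale1, pale2 and the y axis of base, either way round below 0.2 rad and angle between the z axis of each of pale1, pale2 and the z axis of base, either way round below 0.1 rad and linear speed of each of pale1, pale2 below 0.02 m/s and y of pale2 in the frame of base between -0.02 and 0.02 m and x of pale2 in the frame of base between -0.06 and -0.03 m and z of pale2 in the frame of base between 0.055 and 0.065 m) or (y of pale1 in the frame of base between -0.02 and 0.02 m and x of pale1 in the frame of base between -0.06 and -0.03 m and z of pale1 in the frame of base between 0.055 and 0.065 m and angle between the x axis of each of pale1, pale2 and the y axis of base, either way round below 0.2 rad and angle between the z axis of each of pale1, pale2 and the z axis of base, either way round below 0.1 rad and linear speed of each of pale1, pale2 below 0.02 m/s and y of pale2 in the frame of base between -0.02 and 0.02 m and x of pale2 in the frame of base between 0.03 and 0.06 m and z of pale2 in the frame of base between 0.055 and 0.065 m)) and horizontal distance between candle and base below 0.02 m and z of candle in the frame of base between 0.065 and 0.075 m and angle between candle's own z axis and vertical below 0.08 rad and linear speed of candle below 0.02 m/s); the robot touches nothing.
It fails at once if a bystander (votive light, tumbler, wine glass) was moved more than 30 mm (distance of any of votive1, votive2, tumbler, goblet from where it was at the start of the episode above 0.03 m).
It fails at once if the candle was tipped by more than 0.6 rad (angle between candle's own z axis and vertical above 0.6 rad).
It also fails if it takes over 72 s, if anything falls off the work surface, if the arm or the gripper's body presses on something with over 40 N, if the wrist force passes 120 N, or if a joint passes its speed limit or range.

## Working session

There is one attempt and no reset: what is moved stays moved. The work goes in short steps, Python scripts to look and compute and a tool call to move; the robot and the scene stay as the last step left them, time stands still between calls to the robot, and variables do not carry over. Pictures are saved under pics/ and viewed, about 8 in all and at most 12, crops included, and the job is handed in when it is done.

Besides the shell and the picture viewer there is one more tool, called after "Emit:" in YAML: its name, and indented under it one key for each argument. play_rows: Moves the arm, as the interface text tells. Its arguments: {"type":"object","properties":{"deltas":{"type":"array","items":{"type":"array","items":{"type":"number"}}},"grip_force":{"type":"number"}},"required":["deltas"]}

```bash
mkdir -p pics
cat > h.py <<'E'
import numpy as np, cv2
from workcell import telemetry, vision, workorder
def cam(n):
    c=vision.camera_info(n); R=cv2.Rodrigues(np.array(c["rvec"],float))[0]
    return np.array(c["mtx"],float),c["k1"],R,np.array(c["tvec"],float).ravel()
def ray(c,u,v):
    K,k1,R,t=c
    d=np.array([k1,0,0,0,0.])
    p=cv2.undistortPoints(np.array([[[u,v]]],float),K,d)[0,0]
    return -R.T@t, R.T@np.array([p[0],p[1],1])
def at(c,u,v,z):
    o,d=ray(c,u,v); return (o+d*(z-o[2])/d[2])[:2]
def proj(c,P):
    K,k1,R,t=c
    return cv2.projectPoints(np.array(P,float).reshape(-1,3),cv2.Rodrigues(R)[0],t,K,np.array([k1,0,0,0,0.]))[0][:,0]
def save(n,f):
    im=vision.grab_frame(n); cv2.imwrite(f,im[:,:,::-1]); return im
E
python3 - <<'E'
from h import *
for n in("top","scene"):
    save(n,f"pics/{n}0.png"); c=cam(n); print(n,c[0].round(1).tolist(),c[1],(-c[2].T@c[3]).round(3))
s=telemetry.observe(); print(s)
E
```

```text
top [[447.0, 0.0, 317.1], [0.0, 447.0, 203.6], [0.0, 0.0, 1.0]] -0.06427663746947572 [0.389 0.007 1.632]
scene [[380.4, 0.0, 319.2], [0.0, 380.4, 201.6], [0.0, 0.0, 1.0]] -0.06082894971003185 [1.112 0.111 0.858]
{'clock': 0.1, 'qpos': array([-1.28118457,  0.52196341, -0.03633094,  1.59992354,  0.02116519,
        1.0210976 , -0.11278926]), 'qd': array([ 0.0005699 , -0.00146118,  0.00149172, -0.00300356, -0.00063421,
       -0.00055496,  0.00142174]), 'joint_efforts': array([ 4.06498031e-03, -9.28486633e+01,  1.98429823e+00, -3.70533442e+01,
        1.81865192e-02,  5.21640279e-03,  3.81846448e-06]), 'position': array([0.21996718, 0.58466304, 0.19468747]), 'tool_rot': array([-1.53275546,  1.56978759, -1.89258311]), 'force': array([ 0.91820525, -0.16885441, -0.64235242]), 'moment': array([-0.03415597, -0.02670829,  0.01061323]), 'grip_width': 0.08547054118246958}
```

View pics/top0.png

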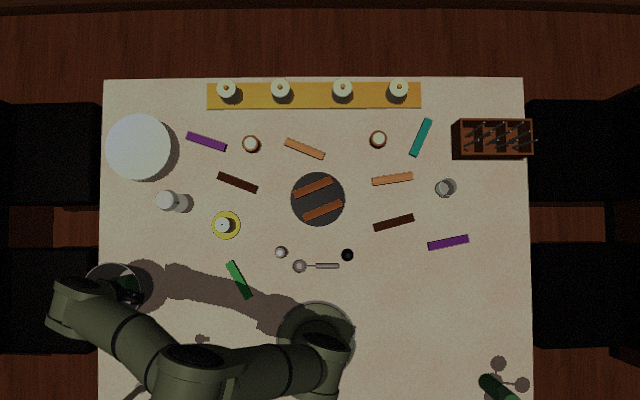

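View pics/scene0.png

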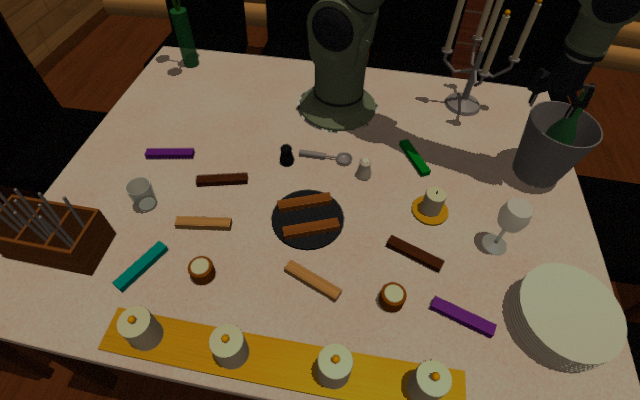

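The top view shows the base at (317,199), dark slats at (237,182) and (393,222), pale slats at (305,148) and (392,179), and the candle at (225,225). The goblet is at (175,202), the votives at (251,144) and (378,139), and the tumbler at (445,188). The scene view agrees.

```bash
cat > seg.py <<'E'
from h import *
im=cv2.imread("pics/top0.png"); c=cam("top")
def seg(u,v,tol,z,w=32):
    m=np.zeros((402,642),np.uint8)
    cv2.floodFill(im.copy(),m,(u,v),0,(tol,)*3,(tol,)*3,4|cv2.FLOODFILL_MASK_ONLY|cv2.FLOODFILL_FIXED_RANGE|(255<<8))
    ys,xs=np.nonzero(m[1:-1,1:-1])
    P=np.array([at(c,x,y,z) for x,y in zip(xs,ys)],np.float32)
    r=cv2.minAreaRect(P*1000); b=cv2.boxPoints(r)
    e=b[1]-b[0]; f=b[2]-b[1]; L=e if np.hypot(*e)>np.hypot(*f) else f
    print((u,v),im[v,u],len(xs),"c",np.round(r[0]),"mean",(P.mean(0)*1000).round(),"size",np.round(r[1]),"ang",round(np.degrees(np.arctan2(L[1],L[0]))%180,1), "polar", round(np.hypot(*r[0])))
for n,u,v,z in [("d",237,182,.02),("d",393,222,.02),("p",305,148,.02),("p",392,179,.02),("run",313,187,.03),("run",323,210,.03)]:
    print(n,end=" "); seg(u,v,30 if n!='d' else 22,z)
print("base",at(c,317,199,.01))
for n,u,v,z in [("candle",223,225,.078),("plate",226,225,.008),("v1",251,144,.045),("v2",378,139,.045),("tum",445,188,.04),("gob",163,200,.16)]: print(n,at(c,u,v,z).round(3))
def crop(a,b,x,y): return cv2.resize(im[y:b,x:a],None,fx=5,fy=5,interpolation=cv2.INTER_NEAREST)
E
python3 seg.py
```

```text
d (237, 182) [13 20 47] 323 c [572. 284.] mean [572. 283.] size [151.  29.] ang 68.3 polar 639
d (393, 222) [ 1 15 42] 320 c [ 423. -281.] mean [ 423. -281.] size [ 29. 147.] ang 104.9 polar 508
p (305, 148) [ 57  98 147] 319 c [696.  40.] mean [696.  40.] size [148.  29.] ang 67.0 polar 698
p (392, 179) [ 61 101 144] 328 c [ 584. -280.] mean [ 584. -280.] size [ 30. 150.] ang 98.4 polar 648
run (313, 187) [ 30  57 102] 334 c [553.  11.] mean [552.  11.] size [ 29. 150.] ang 112.4 polar 553
run (323, 210) [ 31  58 102] 342 c [469. -23.] mean [469. -23.] size [ 29. 151.] ang 112.4 polar 470
base [ 0.50945005 -0.00585968]
candle [0.416 0.322]
plate [0.417 0.326]
v1 [0.707 0.23 ]
v2 [ 0.722 -0.227]
tum [ 0.544 -0.467]
gob [0.499 0.506]
```

```bash
cat > st.py <<'E'
from h import *
from scipy.spatial.transform import Rotation as Ro
s=telemetry.observe(); R=Ro.from_euler("xyz",s["tool_rot"]).as_matrix()
print(round(s["clock"],2),"pos",(s["position"]*1000).round(1),"x",R[:,0].round(3),"jaw ang",round(np.degrees(np.arctan2(R[1,1],R[0,1])),1),"q",s["qpos"].round(2),"F",s["force"].round(1),"w",round(s["grip_width"]*1000,1))
E
python3 st.py
```

```text
0.1 pos [220.  584.7 194.7] x [-0.    -0.001 -1.   ] jaw ang 69.4 q [-1.28  0.52 -0.04  1.6   0.02  1.02 -0.11] F [ 0.9 -0.2 -0.6] w 85.5
```

Emit:
play_rows:
  deltas:
    - [25,-21.5,0,0,0,-6.5,60]
    - [25,-21.5,0,0,0,-6.5,60]
    - [25,-21.5,0,0,0,-6.5,60]
    - [25,-21.5,0,0,0,-6.5,60]
    - [25,-21.5,0,0,0,-6.5,60]
    - [25,-21.5,0,0,0,-6.5,60]
    - [25,-21.5,0,0,0,-6.5,60]
    - [25,-21.5,0,0,0,-6.5,60]
  grip_force: 40

```text
clock: 1.1
position: [0.4207, 0.4121, 0.195]
tool_rot: [-0.989, 1.57, -2.26]
force: [0.6, -0.0, 0.2]
grip_width: 0.0602
```

Emit:
play_rows:
  deltas:
    - [25,-21.5,-10,0,0,-6.5,60]
    - [25,-21.5,-15,0,0,-6.5,60]
    - [25,-21.5,-15,0,0,-6.5,60]
    - [25,-21.5,-15,0,0,-6.5,60]
    - [25,-21.5,-15,0,0,-6.5,60]
    - [27,-21.5,-15,0,0,-6.5,60]
    - [0,0,0,0,0,0,60]
    - [0,0,0,0,0,0,60]

```text
clock: 2.1
position: [0.5717, 0.2839, 0.1095]
tool_rot: [-0.886, 1.57, -2.834]
force: [-0.7, -0.1, -0.5]
grip_width: 0.0598
```

```bash
python3 st.py
python3 - <<'E'
from h import *
c=cam("wrist"); save("wrist","pics/w1.png")
E
```

```text
2.1 pos [571.7 283.9 109.5] x [-0.001 -0.    -1.   ] jaw ang -21.6 q [-0.79  0.67  0.37  1.65 -0.3   0.88 -0.68] F [-0.7 -0.1 -0.5] w 59.8
```

View pics/w1.png

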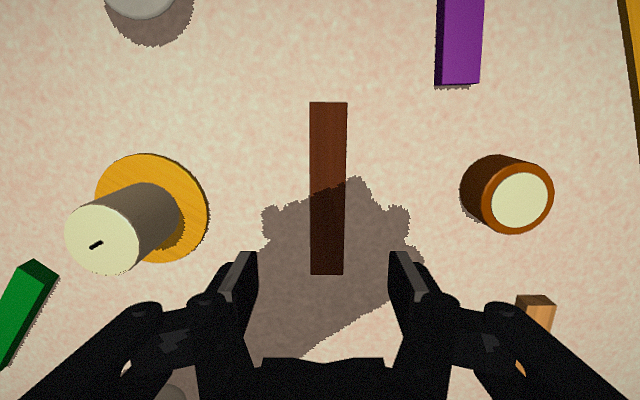

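The wrist view shows the dark slat squarely between the jaws, with corners at about (310,102), (348,102), (343,275) and (311,275). The candle top is at (103,240) and its plate is around (152,207).

Run:
```python
from h import *
c=cam("wrist")
P=np.array([at(c,*p,.02) for p in[(310,102),(348,102),(343,275),(311,275)]])*1000
print(P.round(),P.mean(0).round(1)); d=P[0]+P[1]-P[2]-P[3]; print(np.degrees(np.arctan2(d[1],d[0])))
print("candle top",at(c,103,240,.078).round(3),"plate",at(c,152,207,.006).round(3))
```

```text
[[590. 358.]
 [618. 347.]
 [562. 208.]
 [535. 219.]] [576.2 283.1]
68.11299870906639
candle top [0.422 0.325] plate [0.423 0.327]
```

Emit:
play_rows:
  deltas:
    - [2,0,-30,0,0,0,60]
    - [0,0,-30,0,0,0,60]
    - [0,0,-25,0,0,0,60]
    - [0,0,-15,0,0,0,60]
    - [0,0,-5,0,0,0,60]
    - [0,0,0,0,0,0,20]
    - [0,0,0,0,0,0,20]
    - [0,0,0,0,0,0,20]

```text
clock: 3.15
position: [0.5744, 0.2842, 0.0058]
tool_rot: [2.554, 1.57, 0.605]
force: [0.9, -0.6, 0.3]
grip_width: 0.0201
```

```bash
python3 st.py
python3 - <<'E'
from h import *
a=save("wrist","pics/w2.png"); b=save("scene","pics/s2.png")
o=np.vstack([a[100:400],cv2.resize(b[150:300,260:580],(640,300))])
cv2.imwrite("pics/m2.png",o[:,:,::-1])
E
```

```text
3.15 pos [574.4 284.2   5.8] x [ 0.001  0.001 -1.   ] jaw ang -21.6 q [-0.75  0.81  0.31  1.69 -0.35  0.69 -0.64] F [ 0.9 -0.6  0.3] w 20.1
```

View pics/m2.png

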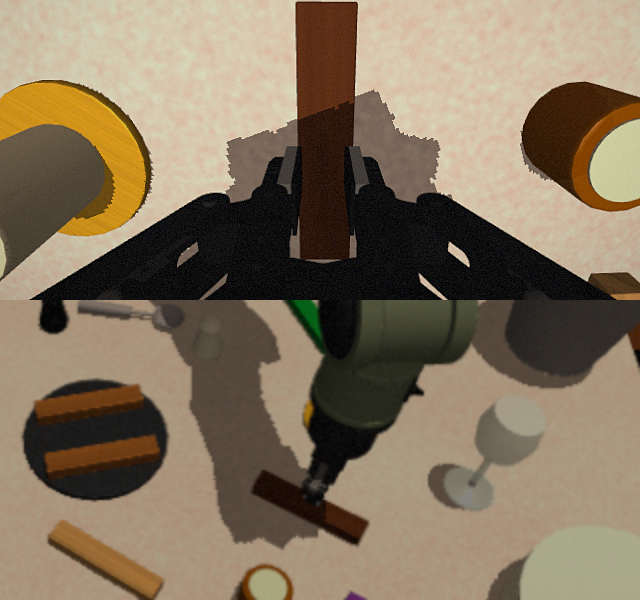

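The wrist view shows the slat between the pads, but the width reads 20.1 mm instead of 30. I'll test the grip by closing further.

Emit:
play_rows:
  deltas:
    - [0,0,0,0,0,0,10]
    - [0,0,0,0,0,0,10]
    - [0,0,0,0,0,0,10]

```text
clock: 3.62
position: [0.5741, 0.2839, 0.0052]
tool_rot: [-0.967, 1.571, -2.915]
force: [-0.6, 0.4, -0.1]
grip_width: 0.0103
```

Run:
```python
from h import *
s=telemetry.observe(); c=cam("wrist"); a=save("wrist","pics/w3.png").copy()
p=s["position"]; print("cam",(-c[2].T@c[3]).round(3))
pts=[p,p+[0,0,.019],p+[0,0,.06]]
for q,k in zip(proj(c,pts),[(255,0,0),(0,255,0),(0,0,255)]): print(q); cv2.circle(a,tuple(int(v) for v in q),4,k,-1)
cv2.imwrite("pics/w3a.png",a[:,:,::-1])
```

```text
cam [0.601 0.351 0.184]
[322.13014128 235.52575413]
[322.09622879 249.04860863]
[321.99263072 290.54055545]
```

View pics/w3a.png

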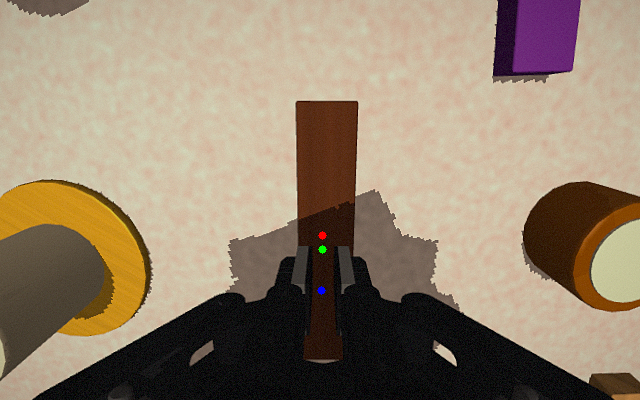

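Run:
```python
from h import *
c=cam("wrist"); s=telemetry.observe(); p=s["position"]
f=lambda u,v,z:np.array(at(c,u,v,z))*1000
for z in(.0,.01,.02,.03): print(z,np.linalg.norm(f(296,101,z)-f(358,101,z)).round(1),((f(296,101,z)+f(358,101,z))/2).round(1))
print("K",c[0][0,0],"fwd",c[2][2].round(3),"depth tcp",(c[2]@p+c[3])[2])
e=np.array([np.cos(np.radians(68.3)),np.sin(np.radians(68.3)),0]);j=np.array([e[1],-e[0],0])
for h in(0,.005,.01,.015,.02,.03,.04):
  print(h,[proj(c,p+[0,0,h]+a*e+.005*j)[0].round(0).tolist()+proj(c,p+[0,0,h]+a*e-.005*j)[0].round(0).tolist() for a in(-.011,.011)])
```

```text
0.0 33.1 [604.1 352.7]
0.01 31.3 [603.9 352.6]
0.02 29.5 [603.7 352.5]
0.03 27.7 [603.5 352.4]
K 331.29034802276703 fwd [-0.103 -0.263 -0.959] depth tcp 0.19234272874173813
0 [[331.0, 253.0, 314.0, 253.0], [331.0, 218.0, 313.0, 218.0]]
0.005 [[331.0, 257.0, 313.0, 257.0], [331.0, 220.0, 313.0, 220.0]]
0.01 [[331.0, 260.0, 313.0, 260.0], [331.0, 224.0, 313.0, 223.0]]
0.015 [[331.0, 264.0, 313.0, 264.0], [332.0, 227.0, 313.0, 227.0]]
0.02 [[331.0, 269.0, 313.0, 269.0], [332.0, 230.0, 312.0, 230.0]]
0.03 [[332.0, 278.0, 312.0, 278.0], [332.0, 238.0, 312.0, 238.0]]
0.04 [[332.0, 289.0, 311.0, 288.0], [333.0, 246.0, 311.0, 246.0]]
```

Run:
```python
from h import *
c=cam("scene")
for h in(0,.02,.04,.06): print(h,proj(c,[.5744,.2842,.0058+h])[0].round(1))
im=cv2.imread("pics/s2.png"); x0,y0=380,210
o=cv2.resize(im[y0:y0+75,x0:x0+100],None,fx=6,fy=6,interpolation=cv2.INTER_CUBIC)
o=np.clip(o.astype(float)*2,0,255).astype(np.uint8)
cv2.imwrite("pics/s2z.png",o)
```

```text
0 [414.6 254. ]
0.02 [416.3 250. ]
0.04 [418.  245.9]
0.06 [419.8 241.6]
```

View pics/s2z.png

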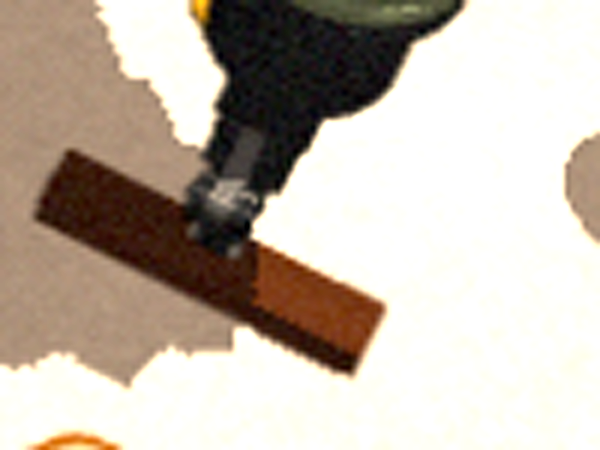

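Both views put the fingertips above the slat, about 20–25 mm above the reported TCP. I'll open and feel down gently.

Emit:
play_rows:
  deltas:
    - [0,0,0,0,0,0,50]
    - [0,0,0,0,0,0,50]
    - [0,0,-5,0,0,0,50]
    - [0,0,-5,0,0,0,50]
    - [0,0,0,0,0,0,50]

```text
clock: 4.3
position: [0.5737, 0.2838, -0.0054]
tool_rot: [-0.666, 1.57, -2.614]
force: [-0.3, -0.2, -0.6]
grip_width: 0.05
```

Emit:
play_rows:
  deltas:
    - [0,0,-3,0,0,0,50]
    - [0,0,-2,0,0,0,50]
    - [0,0,0,0,0,0,15]
    - [0,0,0,0,0,0,15]
    - [0,0,0,0,0,0,15]

```text
clock: 4.92
position: [0.5741, 0.284, -0.0097]
tool_rot: [3.065, 1.571, 1.117]
force: [0.3, 0.5, 0.6]
grip_width: 0.0153
```

Emit:
play_rows:
  deltas:
    - [0,0,0,0,0,0,50]
    - [0,0,0,0,0,0,50]
    - [0,0,-4,0,0,0,50]
    - [0,0,-4,0,0,0,50]
    - [0,0,0,0,0,0,50]

```text
clock: 5.55
position: [0.5738, 0.2838, -0.0183]
tool_rot: [-0.72, 1.57, -2.668]
force: [-0.4, 0.3, 0.7]
grip_width: 0.05
```

Emit:
play_rows:
  deltas:
    - [0,0,0,0,0,0,15]
    - [0,0,0,0,0,0,15]
    - [0,0,0,0,0,0,15]

```text
clock: 5.92
position: [0.5742, 0.2839, -0.0175]
tool_rot: [2.598, 1.571, 0.65]
force: [-1.9, -2.0, 6.1]
grip_width: 0.027
```

Emit:
play_rows:
  deltas:
    - [0,0,0,0,0,0,50]
    - [0,0,0,0,0,0,50]
    - [0,0,-4,0,0,0,50]
    - [0,0,-4,0,0,0,50]
    - [0,0,-3,0,0,0,50]
    - [0,0,0,0,0,0,50]

```text
clock: 6.68
position: [0.5739, 0.2839, -0.0292]
tool_rot: [-0.69, 1.57, -2.638]
force: [-1.1, -1.4, 0.1]
grip_width: 0.0496
```

Emit:
play_rows:
  deltas:
    - [0,0,0,0,0,0,15]
    - [0,0,0,0,0,0,15]
    - [0,0,0,0,0,0,15]

```text
clock: 7.05
position: [0.5743, 0.284, -0.0285]
tool_rot: [2.481, 1.57, 0.533]
force: [-0.5, -1.0, 4.5]
grip_width: 0.0287
```

Emit:
play_rows:
  deltas:
    - [0,0,10,0,0,0,15]
    - [0,0,20,0,0,0,15]
    - [0,0,20,0,0,0,15]
    - [0,0,0,0,0,0,15]

```text
clock: 7.55
position: [0.5753, 0.2846, 0.0238]
tool_rot: [2.504, 1.567, 0.556]
force: [-0.8, -0.5, -1.2]
grip_width: 0.0289
```

```bash
python3 - <<'E'
from h import *
a=save("wrist","pics/w4.png"); b=save("scene","pics/s4.png")
o=np.vstack([a[60:400,120:520],cv2.resize(b[200:290,340:460],(400,260))])
cv2.imwrite("pics/m4.png",np.clip(o[:,:,::-1]*1.5,0,255).astype(np.uint8))
E
python3 st.py
```

```text
7.65 pos [574.1 284.2  21.8] x [ 0.  0. -1.] jaw ang -21.6 q [-0.76  0.79  0.32  1.69 -0.35  0.72 -0.64] F [-0.4  0.  -0.4] w 29.0
```

View pics/m4.png

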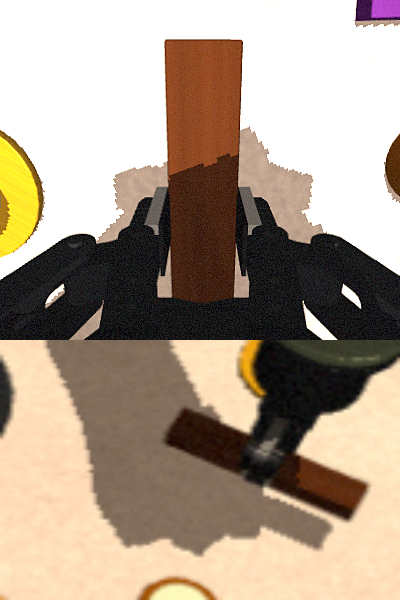

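Emit:
play_rows:
  deltas:
    - [-10,-31,10,0,0,-5.7,15]
    - [-10,-31,10,0,0,-5.7,15]
    - [-10,-31,10,0,0,-5.7,15]
    - [-10,-31,10,0,0,-5.7,15]
    - [-10,-31,0,0,0,-5.8,15]
    - [-10,-31,0,0,0,-5.8,15]
    - [-10,-31,0,0,0,-5.8,15]
    - [-10,-31,0,0,0,-5.7,15]

```text
clock: 8.65
position: [0.4934, 0.035, 0.0609]
tool_rot: [-0.062, 1.57, -2.815]
force: [0.7, -1.2, 0.1]
grip_width: 0.0292
```

Emit:
play_rows:
  deltas:
    - [0,0,-15,0,0,0,15]
    - [0,0,-20,0,0,0,15]
    - [0,0,-12,0,0,0,15]
    - [0,0,0,0,0,0,15]

```text
clock: 9.15
position: [0.4936, 0.0361, 0.0134]
tool_rot: [-0.25, 1.569, -2.998]
force: [0.5, -0.5, -0.3]
grip_width: 0.0294
```

```bash
python3 st.py
```

```text
9.15 pos [493.6  36.1  13.4] x [-0.002 -0.    -1.   ] jaw ang -67.5 q [-0.52  0.67  0.44  2.08 -0.58  0.51 -0.82] F [ 0.5 -0.5 -0.3] w 29.4
```

Emit:
play_rows:
  deltas:
    - [0,0,-6,0,0,0,15]
    - [0,0,-3,0,0,0,15]
    - [0,0,-1.5,0,0,0,15]
    - [0,0,0,0,0,0,15]

```text
clock: 9.65
position: [0.4941, 0.036, 0.0037]
tool_rot: [3.085, 1.571, 0.336]
force: [0.3, 0.1, -0.7]
grip_width: 0.029
```

Emit:
play_rows:
  deltas:
    - [0,0,0,0,0,0,50]
    - [0,0,0,0,0,0,50]
    - [0,0,10,0,0,0,50]
    - [0,0,30,0,0,0,50]
    - [0,0,30,0,0,0,50]

```text
clock: 10.28
position: [0.4939, 0.0358, 0.0751]
tool_rot: [0.094, 1.571, -2.655]
force: [-0.5, 0.2, 0.4]
grip_width: 0.0501
```

Emit:
play_rows:
  deltas:
    - [-5.5,-24.4,0,0,0,6.3,50]
    - [-5.5,-24.4,0,0,0,6.3,50]
    - [-5.5,-24.4,0,0,0,6.3,50]
    - [-5.5,-24.4,0,0,0,6.3,50]
    - [-5.5,-24.4,0,0,0,6.3,50]
    - [-5.5,-24.4,0,0,0,6.3,50]
    - [-5.5,-24.4,0,0,0,6.3,50]
    - [-5.5,-24.4,0,0,0,6.3,50]

```text
clock: 11.28
position: [0.4499, -0.1602, 0.0744]
tool_rot: [1.067, 1.57, -0.8]
force: [0.3, -0.4, 0.5]
grip_width: 0.0499
```

Emit:
play_rows:
  deltas:
    - [-5.5,-24.4,0,0,0,6.4,50]
    - [-5.5,-24.4,0,0,0,6.4,50]
    - [-5.5,-24.4,-10,0,0,6.4,50]
    - [-5.5,-24.4,-15,0,0,6.4,50]
    - [-5,-24.4,-15,0,0,6.4,50]
    - [0,0,0,0,0,0,50]
    - [0,0,0,0,0,0,50]

```text
clock: 12.15
position: [0.4232, -0.281, 0.0342]
tool_rot: [0.315, 1.571, -0.997]
force: [-0.8, -0.6, -0.0]
grip_width: 0.0499
```

```bash
cat > w.py <<'E'
# edges of the slat in the wrist picture: colour mask -> rectangle on the plane z=.02
from h import *
import sys
s=telemetry.observe(); c=cam("wrist"); n=sys.argv[1]; z=float(sys.argv[2]) if len(sys.argv)>2 else .02
im=save("wrist",f"pics/{n}.png")
u0,v0=sys.argv[3:5] if len(sys.argv)>3 else (325,200); m=np.zeros((402,642),np.uint8)
g=cv2.medianBlur(im,5); t=22
cv2.floodFill(g.copy(),m,(int(u0),int(v0)),0,(8,)*3,(8,)*3,4|cv2.FLOODFILL_MASK_ONLY|(255<<8))
ys,xs=np.nonzero(m[1:-1,1:-1])
H=cv2.convexHull(np.c_[xs,ys].astype(np.int32))[:,0]
P=np.array([at(c,x,y,z) for x,y in H],np.float32)*1000
r=cv2.minAreaRect(P); b=cv2.boxPoints(r); e=b[1]-b[0]; f=b[2]-b[1]; L=e if np.hypot(*e)>np.hypot(*f) else f
print("rect c",np.round(r[0],1),"size",np.round(r[1],1),"ang",round(np.degrees(np.arctan2(L[1],L[0]))%180,1),"rows",ys.min(),ys.max(),"cols",xs.min(),xs.max())
E
python3 st.py; python3 w.py w5
```

```text
12.15 pos [ 423.2 -281.    34.2] x [ 0. -0. -1.] jaw ang 14.8 q [ 0.4   0.59  0.1   2.03 -0.11  0.52  0.83] F [-0.8 -0.6 -0. ] w 49.9
rect c [ 430.5 -306.8] size [ 29.4 105.4] ang 104.8 rows 186 334 cols 299 346
```

Emit:
play_rows:
  deltas:
    - [0,0,-20,0,0,0,50]
    - [0,0,-20,0,0,0,50]
    - [0,0,-15,0,0,0,50]
    - [0,0,-8,0,0,0,50]
    - [0,0,0,0,0,0,50]
    - [0,0,0,0,0,0,15]
    - [0,0,0,0,0,0,15]
    - [0,0,0,0,0,0,15]

```text
clock: 13.2
position: [0.4234, -0.2814, -0.0286]
tool_rot: [0.866, 1.57, -0.445]
force: [-1.8, 1.4, 6.1]
grip_width: 0.0291
```

Emit:
play_rows:
  deltas:
    - [0,0,10,0,0,0,15]
    - [0,0,25,0,0,0,15]
    - [0,0,30,0,0,0,15]
    - [0,0,25,0,0,0,15]
    - [0,0,0,0,0,0,15]

```text
clock: 13.82
position: [0.4241, -0.2818, 0.0629]
tool_rot: [0.847, 1.567, -0.464]
force: [-0.1, -0.3, -0.2]
grip_width: 0.0291
```

```bash
python3 st.py
```

```text
13.82 pos [ 424.1 -281.8   62.9] x [ 0.003 -0.002 -1.   ] jaw ang 14.9 q [ 0.39  0.54  0.11  2.02 -0.1   0.58  0.83] F [-0.1 -0.3 -0.2] w 29.1
```

Emit:
play_rows:
  deltas:
    - [8,18,0,0,0,-6.3,15]
    - [8,18,0,0,0,-6.3,15]
    - [8,18,0,0,0,-6.3,15]
    - [8,18,0,0,0,-6.3,15]
    - [8,18,0,0,0,-6.3,15]
    - [8,18,0,0,0,-6.3,15]
    - [8,18,0,0,0,-6.3,15]
    - [8,18,0,0,0,-6.3,15]

```text
clock: 14.82
position: [0.487, -0.1366, 0.0604]
tool_rot: [-0.964, 1.57, 3.125]
force: [0.5, -0.7, -1.0]
grip_width: 0.029
```

Emit:
play_rows:
  deltas:
    - [8,18,0,0,0,-6.4,15]
    - [8,18,0,0,0,-6.4,15]
    - [8,18,0,0,0,-6.4,15]
    - [8,18,0,0,0,-6.4,15]
    - [9,17,0,0,0,-6.4,15]
    - [0,0,-15,0,0,0,15]
    - [0,0,-20,0,0,0,15]
    - [0,0,-10,0,0,0,15]

```text
clock: 15.82
position: [0.5269, -0.049, 0.0142]
tool_rot: [-0.253, 1.569, -3.001]
force: [1.7, -0.6, -0.1]
grip_width: 0.0288
```

Emit:
play_rows:
  deltas:
    - [0,0,0,0,0,0,15]
    - [0,0,0,0,0,0,15]

```text
clock: 16.08
position: [0.5282, -0.0487, 0.016]
tool_rot: [2.503, 1.57, -0.246]
force: [-0.5, -0.2, 0.3]
grip_width: 0.0291
```

```bash
python3 st.py
```

```text
16.07 pos [528.2 -48.7  16. ] x [ 0. -0. -1.] jaw ang -67.5 q [-0.35  0.71  0.47  1.99 -0.58  0.57 -0.66] F [-0.5 -0.2  0.3] w 29.1
```

Emit:
play_rows:
  deltas:
    - [0,0,-7,0,0,0,15]
    - [0,0,-4,0,0,0,15]
    - [0,0,-2,0,0,0,15]
    - [0,0,0,0,0,0,15]

```text
clock: 16.58
position: [0.528, -0.0483, 0.0026]
tool_rot: [-0.253, 1.571, -3.002]
force: [-0.1, -0.2, 0.1]
grip_width: 0.0288
```

Emit:
play_rows:
  deltas:
    - [0,0,0,0,0,0,50]
    - [0,0,0,0,0,0,50]
    - [0,0,10,0,0,0,50]
    - [0,0,30,0,0,0,50]
    - [0,0,35,0,0,0,50]

```text
clock: 17.2
position: [0.5278, -0.0484, 0.079]
tool_rot: [-0.179, 1.57, -2.928]
force: [-0.3, 0.9, 0.6]
grip_width: 0.0501
```

Emit:
play_rows:
  deltas:
    - [21,11,0,0,0,5.5,50]
    - [21,11,0,0,0,5.5,50]
    - [21,11,0,0,0,5.6,50]
    - [21,11,0,0,0,5.6,50]
    - [21,11,0,0,0,5.6,50]
    - [21,11,0,0,0,5.6,50]
    - [21,11,-20,0,0,5.6,50]
    - [21,11,-20,0,0,5.5,50]

```text
clock: 18.2
position: [0.6969, 0.04, 0.0381]
tool_rot: [1.584, 1.57, -0.386]
force: [-0.7, -0.5, 0.3]
grip_width: 0.0501
```

Emit:
play_rows:
  deltas:
    - [0,0,0,0,0,0,50]

```text
clock: 18.32
position: [0.696, 0.0405, 0.0366]
tool_rot: [-0.99, 1.569, -2.961]
force: [0.1, -1.6, 0.3]
grip_width: 0.0499
```

```bash
python3 st.py; python3 w.py w6 .02 325 190
python3 - <<'E'
from h import *
a=cv2.imread("pics/w6.png"); save("top","pics/t6.png"); b=cv2.imread("pics/t6.png")[140:260,240:430]
o=np.vstack([cv2.resize(a,(570,356)),cv2.resize(b,None,fx=2,fy=2,interpolation=cv2.INTER_CUBIC)[:, :380].repeat(1,0)[:240].copy() if 0 else cv2.resize(b,(570,240))])
cv2.imwrite("pics/m6.png",o)
E
```

```text
18.32 pos [696.   40.5  36.6] x [-0.002 -0.    -1.   ] jaw ang -22.9 q [-0.34  0.85  0.34  1.51 -0.34  0.84 -0.28] F [ 0.1 -1.6  0.3] w 49.9
rect c [714.8  77.8] size [61.5 29.8] ang 66.9 rows 106 209 cols 302 353
```

View pics/m6.png

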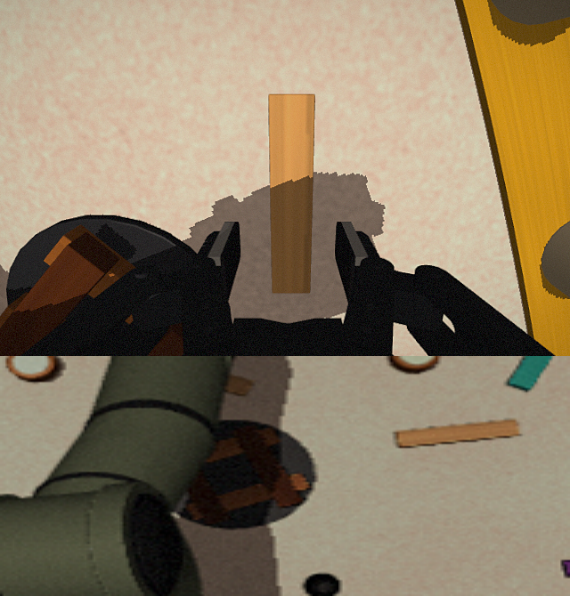

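The pale slat sits centred between the jaws. The dark pair lies square across the runners at about (240,475) in the lower crop, partly hidden by the arm.

Emit:
play_rows:
  deltas:
    - [1,-2,-20,0,0,0,50]
    - [0,0,-20,0,0,0,50]
    - [0,0,-18,0,0,0,50]
    - [0,0,-9,0,0,0,50]
    - [0,0,0,0,0,0,50]
    - [0,0,0,0,0,0,15]
    - [0,0,0,0,0,0,15]
    - [0,0,0,0,0,0,15]

```text
clock: 19.42
position: [0.6976, 0.0378, -0.0285]
tool_rot: [2.072, 1.57, 0.099]
force: [-1.5, -0.2, 5.6]
grip_width: 0.0292
```

Emit:
play_rows:
  deltas:
    - [0,0,10,0,0,0,15]
    - [0,0,25,0,0,0,15]
    - [0,0,30,0,0,0,15]
    - [0,0,30,0,0,0,15]
    - [0,0,0,0,0,0,15]

```text
clock: 20.05
position: [0.6985, 0.0378, 0.0687]
tool_rot: [2.103, 1.567, 0.131]
force: [-1.0, 0.4, -0.1]
grip_width: 0.0289
```

Emit:
play_rows:
  deltas:
    - [-18,-3.4,0,0,0,5.6,15]
    - [-18,-3.4,0,0,0,5.7,15]
    - [-18,-3.4,0,0,0,5.7,15]
    - [-18,-3.4,0,0,0,5.7,15]
    - [-18,-3.4,0,0,0,5.7,15]
    - [-18,-3.4,0,0,0,5.7,15]
    - [-18,-3.3,0,0,0,5.6,15]
    - [-18,-3.3,0,0,0,5.6,15]

```text
clock: 21.05
position: [0.5521, 0.0107, 0.0654]
tool_rot: [-1.849, 1.57, -3.027]
force: [0.6, -0.2, -0.8]
grip_width: 0.029
```

Emit:
play_rows:
  deltas:
    - [0,0,-15,0,0,0,15]
    - [0,0,-15,0,0,0,15]
    - [0,0,0,0,0,0,15]
    - [0,0,-7,0,0,0,15]
    - [0,0,-4,0,0,0,15]
    - [0,0,-2,0,0,0,15]
    - [0,0,0,0,0,0,15]

```text
clock: 21.92
position: [0.5531, 0.0107, 0.0227]
tool_rot: [0.341, 1.571, -0.841]
force: [0.9, 0.6, 0.4]
grip_width: 0.029
```

```bash
python3 st.py
```

```text
21.93 pos [553.1  10.7  22.7] x [ 0. -0. -1.] jaw ang 22.3 q [-0.21  0.66  0.12  1.92 -0.14  0.57  0.39] F [0.9 0.6 0.4] w 29.0
```

Emit:
play_rows:
  deltas:
    - [0,0,0,0,0,0,50]
    - [0,0,0,0,0,0,50]
    - [0,0,10,0,0,0,50]
    - [0,0,30,0,0,0,50]
    - [0,0,30,0,0,0,50]
    - [3,-29,0,0,0,-1.4,50]
    - [3,-29,0,0,0,-1.4,50]
    - [3,-29,0,0,0,-1.4,50]

```text
clock: 22.92
position: [0.5623, -0.0771, 0.0936]
tool_rot: [1.289, 1.57, 0.033]
force: [0.4, 1.1, 0.3]
grip_width: 0.0497
```

Emit:
play_rows:
  deltas:
    - [3,-29,0,0,0,-1.4,50]
    - [3,-29,0,0,0,-1.4,50]
    - [3,-29,-5,0,0,-1.4,50]
    - [3,-29,-10,0,0,-1.4,50]
    - [3,-29,-15,0,0,-1.4,50]
    - [3,-29,-15,0,0,-1.4,50]
    - [4,-30,-10,0,0,-1.4,50]
    - [0,0,0,0,0,0,50]

```text
clock: 23.92
position: [0.5833, -0.2828, 0.0375]
tool_rot: [-0.829, 1.57, -2.258]
force: [0.1, 0.6, 0.5]
grip_width: 0.0501
```

```bash
python3 st.py; python3 w.py w7 .02 325 190
```

```text
23.93 pos [ 583.3 -282.8   37.5] x [-0.001 -0.001 -1.   ] jaw ang 8.1 q [ 0.24  0.76  0.19  1.65 -0.19  0.75  0.65] F [0.1 0.6 0.5] w 50.1
rect c [ 578.5 -240.5] size [29.5 61.6] ang 98.3 rows 104 207 cols 299 349
```

Emit:
play_rows:
  deltas:
    - [1,0,-20,0,0,0,50]
    - [0,0,-20,0,0,0,50]
    - [0,0,-18,0,0,0,50]
    - [0,0,-8,0,0,0,50]
    - [0,0,0,0,0,0,50]
    - [0,0,0,0,0,0,15]
    - [0,0,0,0,0,0,15]
    - [0,0,0,0,0,0,15]

```text
clock: 24.98
position: [0.5856, -0.2805, -0.0275]
tool_rot: [1.058, 1.57, -0.369]
force: [-1.9, 0.1, 7.4]
grip_width: 0.0288
```

Emit:
play_rows:
  deltas:
    - [0,0,10,0,0,0,15]
    - [0,0,25,0,0,0,15]
    - [0,0,35,0,0,0,15]
    - [0,0,35,0,0,0,15]
    - [0,0,0,0,0,0,15]

```text
clock: 25.6
position: [0.5865, -0.281, 0.08]
tool_rot: [1.058, 1.566, -0.368]
force: [-0.5, 0.7, -1.4]
grip_width: 0.0286
```

```bash
python3 st.py
```

```text
25.6 pos [ 586.5 -281.    80. ] x [ 0.004 -0.002 -1.   ] jaw ang 8.3 q [ 0.23  0.7   0.2   1.63 -0.18  0.82  0.65] F [-0.5  0.7 -1.4] w 28.6
```

Emit:
play_rows:
  deltas:
    - [-11.6,26,0,0,0,1.4,15]
    - [-11.6,26,0,0,0,1.4,15]
    - [-11.6,26,0,0,0,1.4,15]
    - [-11.6,26,0,0,0,1.4,15]
    - [-11.6,26,0,0,0,1.4,15]
    - [-11.6,26,0,0,0,1.4,15]
    - [-11.6,26,0,0,0,1.4,15]
    - [-11.6,26,0,0,0,1.4,15]

```text
clock: 26.6
position: [0.4915, -0.0714, 0.0765]
tool_rot: [-1.984, 1.57, 3.069]
force: [0.5, 0.2, -0.8]
grip_width: 0.0287
```

Emit:
play_rows:
  deltas:
    - [-11.6,26,0,0,0,1.4,15]
    - [-11.6,26,0,0,0,1.5,15]
    - [0,0,0,0,0,0,15]
    - [0,0,-15,0,0,0,15]
    - [0,0,-15,0,0,0,15]
    - [0,0,-10,0,0,0,15]
    - [0,0,0,0,0,0,15]

```text
clock: 27.48
position: [0.4685, -0.0206, 0.0356]
tool_rot: [-1.826, 1.569, -3.006]
force: [0.8, 1.0, -0.1]
grip_width: 0.0291
```

```bash
python3 st.py
```

```text
27.48 pos [468.5 -20.6  35.6] x [-0.002 -0.    -1.   ] jaw ang 22.3 q [-0.17  0.55  0.12  2.13 -0.14  0.47  0.44] F [ 0.8  1.  -0.1] w 29.1
```

Emit:
play_rows:
  deltas:
    - [0,0,-7,0,0,0,15]
    - [0,0,-4,0,0,0,15]
    - [0,0,-2.5,0,0,0,15]
    - [0,0,0,0,0,0,15]

```text
clock: 27.98
position: [0.4691, -0.0203, 0.0231]
tool_rot: [-1.656, 1.571, -2.836]
force: [0.8, -0.5, -1.5]
grip_width: 0.0286
```

Emit:
play_rows:
  deltas:
    - [0,0,0,0,0,0,50]
    - [0,0,0,0,0,0,50]
    - [0,0,10,0,0,0,50]
    - [0,0,30,0,0,0,50]
    - [0,0,40,0,0,0,70]
    - [0,0,30,0,0,0,85]

```text
clock: 28.72
position: [0.4693, -0.0203, 0.1354]
tool_rot: [1.299, 1.569, 0.118]
force: [0.9, -0.1, 0.3]
grip_width: 0.0833
```

Emit:
play_rows:
  deltas:
    - [-4.1,28.8,0,0,0,0,85]
    - [-4.1,28.8,0,0,0,0,85]
    - [-4.1,28.8,0,0,0,0,85]
    - [-4.1,28.8,0,0,0,0,85]
    - [-4.1,28.8,0,0,0,0,85]
    - [-4.1,28.8,0,0,0,0,85]
    - [-4.1,28.8,0,0,0,0,85]
    - [-4.1,28.8,0,0,0,0,85]

```text
clock: 29.72
position: [0.4361, 0.2111, 0.1339]
tool_rot: [1.672, 1.57, 0.492]
force: [-0.4, 0.3, -0.0]
grip_width: 0.0848
```

Emit:
play_rows:
  deltas:
    - [-4.1,28.8,0,0,0,0,85]
    - [-4.1,28.8,0,0,0,0,85]
    - [-4.1,28.8,0,0,0,0,85]
    - [-4.1,28.8,0,0,0,0,85]
    - [0,0,0,0,0,0,85]
    - [0,0,0,0,0,0,85]

```text
clock: 30.48
position: [0.42, 0.3247, 0.1336]
tool_rot: [0.265, 1.57, -0.916]
force: [-0.5, -1.0, 0.0]
grip_width: 0.085
```

```bash
python3 st.py
python3 - <<'E'
from h import *
a=save("wrist","pics/w8.png"); b=save("top","pics/t8.png")
o=np.vstack([cv2.resize(a,(560,350)),cv2.resize(b[150:250,206:430],(560,250),interpolation=cv2.INTER_CUBIC)])
cv2.imwrite("pics/m8.png",o[:,:,::-1])
E
```

```text
30.48 pos [420.  324.7 133.6] x [ 0. -0. -1.] jaw ang 22.4 q [-0.85  0.46  0.11  1.91 -0.07  0.78 -0.32] F [-0.5 -1.   0. ] w 85.0
```

View pics/m8.png

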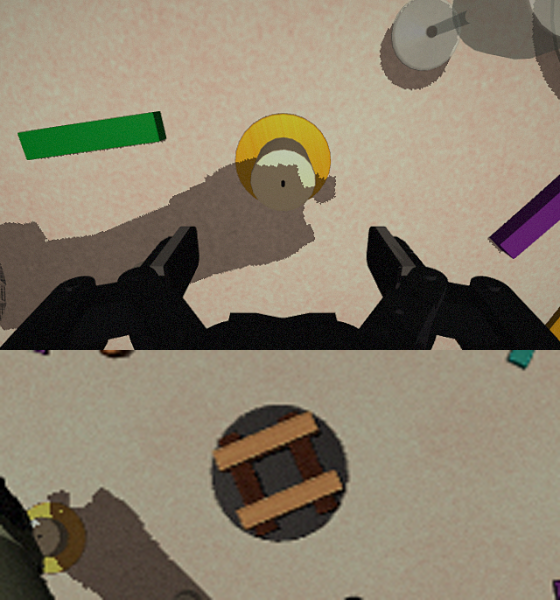

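The stack is square and evenly spaced around (280,470) in the lower crop. In the wrist view the candle is centred between the jaws, with its top at about (283,181) and the plate at (283,160).

Run:
```python
from h import *
c=cam("wrist"); k=640/560
print("top",at(c,283*k,181*k,.078).round(4),"plate",at(c,283*k,160.5*k,.007).round(4))
t=cam("top"); im=cv2.imread("pics/t8.png")
def seg(u,v,z,tol=30):
    m=np.zeros((402,642),np.uint8); cv2.floodFill(im.copy(),m,(u,v),0,(tol,)*3,(tol,)*3,4|cv2.FLOODFILL_MASK_ONLY|cv2.FLOODFILL_FIXED_RANGE|(255<<8))
    ys,xs=np.nonzero(m[1:-1,1:-1]); P=np.array([at(t,x,y,z) for x,y in zip(xs,ys)],np.float32)*1000
    r=cv2.minAreaRect(P); a=np.radians(22.4); d=np.array(r[0])-[511,-6]
    print(np.round(r,1) if 0 else r, "base frame",(d@[np.cos(a),np.sin(a)]).round(1),(d@[-np.sin(a),np.cos(a)]).round(1))
s=2.5
seg(int(206+267/s),int(150+90/s),.07); seg(int(206+290/s),int(150+150/s),.07)
seg(int(206+246/s),int(150+133/s),.05,15); seg(int(206+306/s),int(150+110/s),.05,15)
```

```text
top [0.4211 0.325 ] plate [0.4207 0.3264]
((550.9500122070312, 14.214698791503906), (28.351768493652344, 147.7993621826172), 22.063507080078125) base frame 44.6 3.5
((468.93719482421875, -21.110923767089844), (27.913558959960938, 146.18682861328125), 22.296649932861328) base frame -44.6 2.1
((494.0934143066406, 39.56321716308594), (58.83072280883789, 30.476234436035156), 24.37653160095215) base frame 1.7 48.6
((528.3388671875, -43.59764862060547), (59.3817138671875, 33.66128921508789), 22.85732650756836) base frame 1.7 -41.4
```

Emit:
play_rows:
  deltas:
    - [1,1,-30,0,0,0,85]
    - [0,0,-30,0,0,0,85]
    - [0,0,-30,0,0,0,85]
    - [0,0,-25,0,0,0,85]
    - [0,0,-20,0,0,0,85]
    - [0,0,-13,0,0,0,85]
    - [0,0,0,0,0,0,85]

```text
clock: 31.45
position: [0.4207, 0.3258, -0.0152]
tool_rot: [-1.141, 1.57, -2.321]
force: [-0.6, -0.3, -0.4]
grip_width: 0.0852
```

Emit:
play_rows:
  deltas:
    - [0,0,0,0,0,0,60]
    - [0,0,0,0,0,0,45]
    - [0,0,0,0,0,0,45]
    - [0,0,0,0,0,0,45]

```text
clock: 31.95
position: [0.421, 0.3265, -0.0138]
tool_rot: [2.111, 1.57, 0.931]
force: [-2.1, -2.5, 10.1]
grip_width: 0.0554
```

```bash
python3 st.py
```

```text
31.95 pos [421.  326.5 -13.8] x [ 0.  0. -1.] jaw ang 22.4 q [-0.82  0.7   0.07  1.98 -0.1   0.46 -0.29] F [-2.1 -2.5 10.1] w 55.4
```

Emit:
play_rows:
  deltas:
    - [0,0,10,0,0,0,45]
    - [0,0,20,0,0,0,45]
    - [0,0,25,0,0,0,45]
    - [0,0,25,0,0,0,45]
    - [0,0,20,0,0,0,45]
    - [0,0,10,0,0,0,45]
    - [3,-12,0,0,0,0,45]
    - [6,-22,0,0,0,0,45]

```text
clock: 32.95
position: [0.4296, 0.2916, 0.0946]
tool_rot: [-1.263, 1.57, -2.442]
force: [-0.1, -0.7, -2.8]
grip_width: 0.0553
```

Emit:
play_rows:
  deltas:
    - [7,-26,0,0,0,0,45]
    - [7,-26,0,0,0,0,45]
    - [7,-26,0,0,0,0,45]
    - [7,-26,0,0,0,0,45]
    - [7,-26,0,0,0,0,45]
    - [7,-26,0,0,0,0,45]
    - [7,-26,0,0,0,0,45]
    - [7,-26,0,0,0,0,45]

```text
clock: 33.95
position: [0.4854, 0.0825, 0.0944]
tool_rot: [-1.508, 1.569, -2.689]
force: [0.8, 0.6, -2.1]
grip_width: 0.0553
```

Emit:
play_rows:
  deltas:
    - [7,-26,0,0,0,0,45]
    - [7,-26,0,0,0,0,45]
    - [6,-24,0,0,0,0,45]
    - [5,-14,0,0,0,0,45]
    - [0,0,0,0,0,0,45]
    - [0,0,0,0,0,0,45]

```text
clock: 34.7
position: [0.5105, -0.0049, 0.095]
tool_rot: [-2.491, 1.57, 2.613]
force: [-1.0, 0.6, -1.6]
grip_width: 0.0551
```

```bash
python3 st.py
python3 - <<'E'
from h import *
a=save("wrist","pics/w9.png"); b=save("scene","pics/s9.png")
o=np.vstack([cv2.resize(a,(480,300)),cv2.resize(b[130:270,220:444],(480,300),interpolation=cv2.INTER_CUBIC)])
cv2.imwrite("pics/m9.png",o[:,:,::-1])
E
```

```text
34.7 pos [510.5  -4.9  95. ] x [-0.001  0.    -1.   ] jaw ang 22.4 q [-0.19  0.49  0.1   1.99 -0.08  0.67  0.36] F [-1.   0.6 -1.6] w 55.1
```

View pics/m9.png

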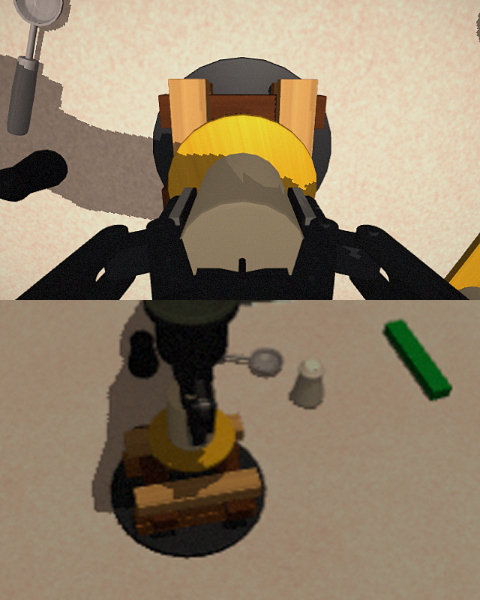

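The candle is held upright, with its plate (242,180) centred over the two pale slats. Next I'll lower it.

Emit:
play_rows:
  deltas:
    - [0,0,-12,0,0,0,45]
    - [0,0,-12,0,0,0,45]
    - [0,0,-7,0,0,0,45]
    - [0,0,-4,0,0,0,45]
    - [0,0,-2,0,0,0,45]
    - [0,0,0,0,0,0,45]

```text
clock: 35.55
position: [0.5109, -0.0056, 0.0582]
tool_rot: [1.262, 1.571, 0.082]
force: [-0.2, 0.3, -1.9]
grip_width: 0.055
```

Emit:
play_rows:
  deltas:
    - [0,0,-1.5,0,0,0,45]
    - [0,0,0,0,0,0,45]

```text
clock: 35.8
position: [0.5109, -0.0057, 0.0567]
tool_rot: [1.28, 1.571, 0.1]
force: [-0.3, 0.6, -1.7]
grip_width: 0.0549
```

Emit:
play_rows:
  deltas:
    - [0,0,-1,0,0,0,45]
    - [0,0,0,0,0,0,45]

```text
clock: 36.05
position: [0.511, -0.0057, 0.0561]
tool_rot: [1.439, 1.57, 0.259]
force: [-2.2, 0.6, 7.9]
grip_width: 0.0554
```

Emit:
play_rows:
  deltas:
    - [0,0,-1,0,0,0,45]
    - [0,0,0,0,0,0,45]

```text
clock: 36.3
position: [0.5111, -0.0056, 0.056]
tool_rot: [1.525, 1.57, 0.344]
force: [-8.9, -0.3, 31.2]
grip_width: 0.0551
```

Contact is firm, so I'll ease up 1 mm, release and retreat straight up.

Emit:
play_rows:
  deltas:
    - [0,0,1,0,0,0,45]
    - [0,0,0,0,0,0,60]
    - [0,0,0,0,0,0,75]
    - [0,0,0,0,0,0,85]
    - [0,0,0,0,0,0,85]
    - [0,0,15,0,0,0,85]
    - [0,0,30,0,0,0,85]
    - [0,0,40,0,0,0,85]

```text
clock: 37.3
position: [0.5105, -0.0057, 0.1421]
tool_rot: [-1.78, 1.57, -2.96]
force: [0.1, 0.0, -0.2]
grip_width: 0.0849
```

Emit:
play_rows:
  deltas:
    - [0,0,30,0,0,0,85]
    - [-5,30,10,0,0,0,85]
    - [-5,40,0,0,0,0,85]
    - [-5,40,0,0,0,0,85]
    - [-5,40,0,0,0,0,85]
    - [-5,40,0,0,0,0,85]
    - [-5,40,0,0,0,0,85]
    - [0,0,0,0,0,0,85]

```text
clock: 38.3
position: [0.4801, 0.2274, 0.1815]
tool_rot: [2.503, 1.57, 1.327]
force: [0.2, 0.4, -0.6]
grip_width: 0.0847
```

```bash
python3 st.py
python3 - <<'E'
from h import *
a=save("top","pics/t10.png"); b=save("scene","pics/s10.png")
o=np.vstack([cv2.resize(a[150:250,230:430],(600,300),interpolation=cv2.INTER_CUBIC),cv2.resize(b[150:290,220:500],(600,300),interpolation=cv2.INTER_CUBIC)])
cv2.imwrite("pics/m10.png",o[:,:,::-1])
E
```

```text
38.3 pos [480.1 227.4 181.5] x [ 0.     0.001 -1.   ] jaw ang 22.6 q [-0.6   0.39  0.06  1.87 -0.03  0.89 -0.13] F [ 0.2  0.4 -0.6] w 84.7
```

View pics/m10.png

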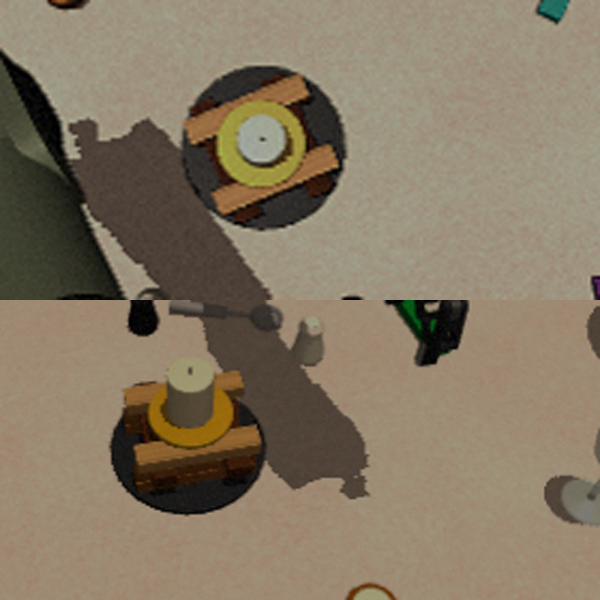

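The candle stands upright, with its plate at (261,143) in the top crop, centred on the square stack. I'll do one numeric check and then hand in.

Run:
```python
from h import *
t=cam("top"); print("plate",at(t,230+261/3,150+143/3,.078).round(4),"top",at(t,230+262/3,150+138/3,.148).round(4),"want .511 -.006")
workorder.job_done()
```

```text
plate [ 0.509  -0.0054] top [ 0.5092 -0.0059] want .511 -.006
the job is handed in; nothing more can be done
```

I built the riser and handed the job in at about 38 s. Both dark slats lie across the runners, both pale slats lie across the dark ones, and the candle stands in the middle on top.

**Slats:** In the base frame, the top camera put the pale slats at x = ±44.6 mm and 2–3.5 mm off lengthwise. The dark slats measured y = +48.6 and −41.4 mm, but only the parts the pale slats leave uncovered could be seen. Everything was square within about 2°. I measured these before the candle went on and only looked at the slats by eye afterwards.

**Candle:** It looks upright, and its plate and top are within about 2 mm of the base centre.

**Disagreements and problems:**
- **Fingertip offset:** The fingertips turned out to be about 37–40 mm further back than the reported TCP implied. My first grips closed above the first slat. I lowered the jaws until they held it and used that offset from then on.
- **Placing force:** I pressed the candle down with about 31 N for a moment before easing off and releasing. The wrist force limit is 120 N.
- **Bystanders:** I did not re-measure the glasses and votive lights. No move went near them, and the ones visible in later pictures looked undisturbed.

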